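# Strip the counterweights from a boom stand and pack them in their tray

### The job

The camera is off the boom stand, so pack its counterweight set into the grey four-bay tray: slide the stop collar off the free end of the bar, then the two weights behind it, and fetch the third weight, the ring with a hole through it lying loose on the table. The bays widen from one end of the tray to the other: stand the collar in the narrowest, the slim weight in the next, the thick weight in the next, and lay the loose weight flat in the widest. Set everything down without dropping it, and leave the lens ring and the solid puck, which are not part of the set, where they lie.

Things in the scene. Friction and masses are not known exactly. Their poses are not given: they have to be found in the camera images.
- stand: Boom stand, fixed. Origin on the table under the bar; x runs along the bar, a level steel rod 14 mm thick, axis 140 mm above the table at y = 0. Free end at x = -115 mm, held shut only by the collar. Pillar and clamp carry it at x = 75 to 125 mm (pillar top 164 mm up, knob 52 mm out to -y); base plate 130 mm wide, 16 mm high, at x = 30 to 170 mm. The bar goes on to x = 306 mm.
- collar_mid (a point): Stop collar on the bar, next to its free end (at about x = -90 mm of the stand), slackened, slides freely: steel ring 36 mm across, 14 mm thick, thin black slit, 0.08 kg. Point: its middle; x axis: the ring's axis, along the bar. Bore 20 mm, so it hangs with its middle 3 mm below the bar's (137 mm up); lifted 3 mm it has 3 mm of play all round.
- slim_weight_mid (a point): Slim counterweight on the bar behind the collar: steel ring 50 mm across, 18 mm thick, bore 20 mm, about 0.23 kg. It and the thick weight are at about x = -35 and 30 mm of the stand, in either order. Point: its middle; x axis: the ring's axis, along the bar. It hangs 3 mm low like the collar (middle 137 mm up) and slides freely.
- thick_weight_mid (a point): Thick counterweight on the bar behind the collar, before or after the slim one: steel ring 50 mm across, 34 mm thick, bore 20 mm, about 0.44 kg. Point: its middle; x axis: the ring's axis, along the bar. It hangs 3 mm low like the collar (middle 137 mm up) and slides freely.
- loose_weight_mid (a point): Loose counterweight, a steel ring 50 mm across, 24 mm thick, with an open 20 mm hole through its middle, about 0.31 kg, lying flat on the table among the look-alikes. Point: its middle, 12 mm above the table. Its z axis is the ring's axis, up.
- tray: Grey tray, fixed, 116 (x) by 236 (y) by 20 mm high, turned any way. Origin: middle of its underside, z up. Floor and walls 4 mm. Four bays in a row along y, each 108 mm long in x: 36 mm wide, centre y = -96 mm (collar); 44 mm, y = -52 mm (slim); 62 mm, y = 5 mm (thick); 74 mm, y = 77 mm (loose weight). Rings from the bar stand on their rim, axis along the tray's y, fingers beside them in x.
- lens_cell_mid (a point): Lens ring, look-alike to be left alone: aluminium ring 50 mm across, 20 mm high, its middle closed by a glass lens, lying flat on the table. Point: its middle, 10 mm above the table.
- blank_puck_mid (a point): Solid puck, look-alike to be left alone: steel disc 50 mm across, 24 mm high, no hole, only three small screw dots on top, lying flat on the table. Point: its middle, 12 mm above the table.
Mind the look-alikes: they are no part of the job. What is shaped like the part that bears thick_weight_mid but turquoise is not meant. What is shaped like the part that bears loose_weight_mid but red is not meant.

How it is judged:
At the end, for the whole second after the job is handed in: Collar, slim, thick and loose weight at rest on the floor of their own bays (middles within 13/15/16/14 mm of the bay's centre across, 38/32/32/31 mm along, and under 26/33/33/20 mm above the table); lens ring and solid puck within 20 mm of where they lay (x of collar_mid in the frame of tray between -0.038 and 0.038 m and y of collar_mid in the frame of tray between -0.109 and -0.083 m and z of collar_mid in the frame of tray below 0.026 m and linear speed of each of collar, slim_weight, thick_weight, loose_weight below 0.02 m/s and x of slim_weight_mid in the frame of tray between -0.032 and 0.032 m and y of slim_weight_mid in the frame of tray between -0.067 and -0.037 m and z of each of slim_weight_mid, thick_weight_mid in the frame of tray below 0.033 m and x of thick_weight_mid in the frame of tray between -0.032 and 0.032 m and y of thick_weight_mid in the frame of tray between -0.011 and 0.021 m and x of loose_weight_mid in the frame of tray between -0.031 and 0.031 m and y of loose_weight_mid in the frame of tray between 0.063 and 0.091 m and z of loose_weight_mid in the frame of tray below 0.02 m and distance of each of lens_cell_mid, blank_puck_mid from where it was at the start of the episode below 0.02 m); the robot touches nothing.
It fails at once if the collar or a weight is let fall (faster than 1 m/s while no finger touches it, a drop of about 5 cm) ((linear speed of collar above 1 m/s and contact force between the fingers and collar below 0.1 N) or (linear speed of slim_weight above 1 m/s and contact force between the fingers and slim_weight below 0.1 N) or (linear speed of thick_weight above 1 m/s and contact force between the fingers and thick_weight below 0.1 N) or (linear speed of loose_weight above 1 m/s and contact force between the fingers and loose_weight below 0.1 N)).
It fails at once if the lens ring or the solid puck is taken or pushed 20 mm or more from its place (distance of any of lens_cell_mid, blank_puck_mid from where it was at the start of the episode above 0.02 m).
It also fails if it takes over 131 s, if anything falls off the work surface, if the arm or the gripper's body presses on something with over 40 N, if the wrist force passes 120 N, or if a joint passes its speed limit or range.

### The arm

A 7-joint arm with a two-finger parallel gripper is mounted at the origin on the work surface. World frame = base frame: x ahead of the robot, y to its left, z up, the work surface at z = 0. Lengths are in m, angles in rad, forces in N, time in s.
With the tool pointing down it reaches from about 0.425 to 0.875 m from the base axis. Payload 4.7 kg.
Tool frame: the origin (TCP) lies on the centre line of the jaws, within the pads' length; the fingertips stand 14 mm ahead of it and the grasp point (between the pads) lies 5 mm behind it; z points along the fingers, x is the direction in which the jaws open and shut, and the axes are right-handed (so a half turn about z gives the same grasp; the last joint's range is limited). The gripper opens to 87 mm and grips with 3 to 60 N. Pads are 19 mm wide; open, the fingers measure 117 mm over their backs; the gripper's body (75 mm by 190 mm) begins 51 mm behind the grasp point.
Start: joints at [-1.252, 0.321, -0.07, 1.45, 0.023, 1.371, -0.057], TCP at [0.195, 0.62, 0.237] pointing down, gripper open.
Joint ranges: [-2.86, 2.86], [-0.3, 2.09], [-1.38, 1.24], [0.06, 2.45], [-1.56, 4.7], [0.09, 2.05], [-2.69, 2.69]. Speed limits (rad/s): [2.57, 2.57, 3.14, 3.14, 3.14, 3.14, 3.14].

### API

Orientations are given as a rotation vector (axis times angle).
In Python, from bench import ctrl gives the robot as it stands.
- The arm moves only by the tool drive_tool, never from a script. Its argument "rows" is a list that holds one entry, the list of rows, each a list of 5 numbers: the shift along the tool's x, y, z scaled (see below), then the turn about the tool's z scaled (see below), then the closure in counts, from 0 (fully open) to 255 (shut). In form: [[[dx, dy, dz, spin, jaw], ...]]. A call has 1 to 20 rows; each row is the pose to reach, as a shift and turn from the pose commanded when the call began, along the tool's axes at that moment, turning the shorter way round; what a row does not reach only later rows make up. The controller multiplies each number of a shift by 300 mm and each number of a turn by pi rad. A row lasts 1/8 s, in which the tool goes at most 62.5 mm and 10.7 degrees, less where a joint would pass 70% of its speed; a pose out of reach is approached as far as the arm can. A call with a number of a shift or a turn outside -1 to 1 is refused whole. A call with a gripper value outside its range is refused whole. The fingers move at their own pace and stop on an object; "grip_force" is the grip in N (left out, the last holds). Time passes only in rows, so rows that repeat a pose let the fingers close. It gives the time, the measured TCP pose, the force and the opening at its end, in the units of the state.
- ctrl.get_state(): the state, without advancing time (a new reading comes with each control period).
- ctrl.get_image(name): name is "scene" or "top" or "wrist"; returns a dict with "img" (384x512x3 uint8, blue, green, red), "camera_matrix" (3x3 intrinsics, pixels), "k1" (the pictures are not rectified: a ray, as slopes to the right and down, at radius r is drawn at 1 + k1 r^2 times it, then the intrinsics apply), "R" (3x3) and "t" (3): a world point X has camera coordinates R X + t. Camera axes: x right, y down, z forward; pixel columns grow to the right and rows downward; lengths in m; the calibration is good to about 2 mm. A picture is of the moment at which its call begins. There is no depth.
- ctrl.close_job(): hands the job in, once; it reports no verdict.
The state is a dict: "time": time; "joint_positions": joint angles; "qd": joint speeds; "joint_torque": joint torques, N m; "position": TCP position; "tool_rot": TCP orientation; "ft_force": force on the tool from outside, world axes, zero at the start; "torque": the same for the moment, N m; "grip_width": opening from 0.0 (shut) to 1.0 (fully open).
Only numpy, scipy, OpenCV 4.12 (cv2) and the standard library are available. Lean on these libraries where they do the work, as an engineer would, in place of code of your own. Each camera call takes 0.05 s, during which the arm holds its last target.

## Working session

There is one attempt and no reset: what is moved stays moved. The work goes in short steps, Python scripts to look and compute and a tool call to move; the robot and the scene stay as the last step left them, time stands still between calls to the robot, and variables do not carry over. Pictures are saved under pics/ and viewed, and the job is handed in when it is done.

Besides the shell and the picture viewer there is one more tool, called after "Call:" as name(argument=value, ...), one argument or row to a line, values as JSON. drive_tool: Moves the arm, as the interface text tells. Its arguments: {"type":"object","properties":{"rows":{"type":"array"},"grip_force":{"type":"number"}},"required":["rows"]}

```bash
ls; mkdir -p pics; python3 - <<'E'
from bench import ctrl
import cv2
s=ctrl.get_state();print(s)
for n in ("scene","top","wrist"):
    d=ctrl.get_image(n);cv2.imwrite(f"pics/{n}0.png",d["img"]);print(n,d["camera_matrix"],d["k1"],d["R"],d["t"])
E
```

```text
pics
{'time': 0.0, 'joint_positions': array([-1.25186714,  0.32182921, -0.07003607,  1.45167997,  0.02263884,
        1.37078342, -0.05688663]), 'qd': array([ 0.00093769,  0.00029179,  0.00083434, -0.00058711, -0.00064724,
        0.00161263, -0.00174746]), 'joint_torque': array([ 6.50485958e-05, -4.91285419e+01, -4.03436981e-01, -3.12537146e+01,
       -6.38693897e-02,  4.33574268e-02,  1.88176305e-04]), 'position': array([0.19501533, 0.61950618, 0.23545459]), 'tool_rot': array([ 2.53194537e+00,  1.85768503e+00, -2.27556663e-03]), 'ft_force': array([ 0.24832121,  0.45539318, -0.33406602]), 'torque': array([0.00144196, 0.01052298, 0.02552373]), 'grip_width': 1.0000528336800873}
scene [[360.39785502   0.         251.13108853]
 [  0.         360.39785502 188.7159116 ]
 [  0.           0.           1.        ]] -0.09005618695007107 [[-0.81418059  0.58057666 -0.0063797 ]
 [ 0.47775811  0.66366661 -0.57558128]
 [-0.32993507 -0.47167506 -0.81771969]] [ 0.39104115 -0.2069317   1.07997481]
top [[372.32093178   0.         256.26316912]
 [  0.         372.32093178 195.89029119]
 [  0.           0.           1.        ]] 0.008929335408554496 [[ 2.13645113e-03 -9.99954098e-01 -9.34010125e-03]
 [-9.90947939e-01 -8.63299405e-04 -1.34243948e-01]
 [ 1.34229723e-01  9.54235972e-03 -9.90904297e-01]] [0.02759808 0.52779278 0.95691871]
wrist [[285.50396516   0.         255.30790549]
 [  0.         285.50396516 196.86201383]
 [  0.           0.           1.        ]] -0.0039031417622737183 [[ 0.30031242  0.95384025 -0.00111122]
 [ 0.91136107 -0.28659384  0.2954403 ]
 [ 0.28148438 -0.08973712 -0.95536056]] [-0.64947582 -0.03539829  0.39202464]
```

View pics/scene0.png

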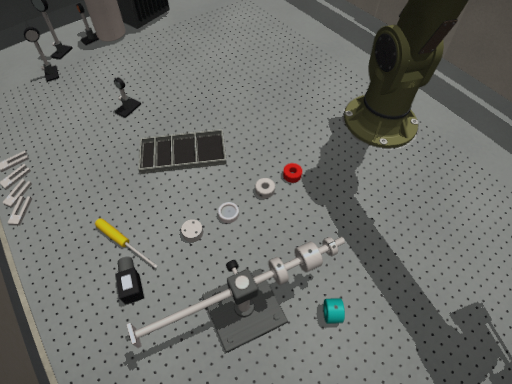

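View pics/top0.png

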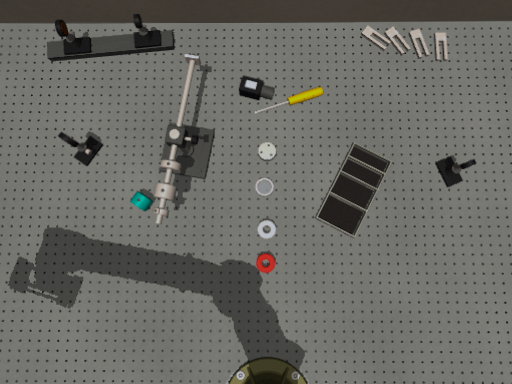

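View pics/wrist0.png

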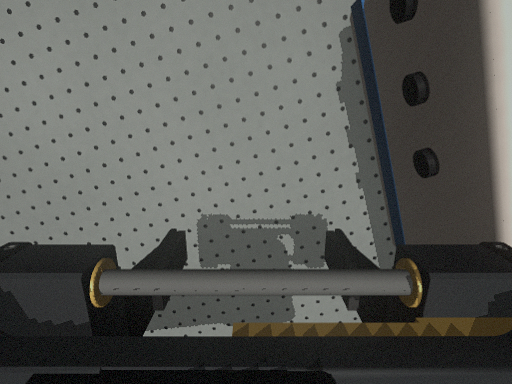

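```bash
cat > h.py <<'E'
from bench import ctrl
import numpy as np, cv2
from scipy.spatial.transform import Rotation as Ro
def cam(n,save=None):
    d=ctrl.get_image(n)
    if save: cv2.imwrite("pics/%s.png"%save,d["img"])
    return d
def px(d,X):
    X=np.atleast_2d(X); c=X@np.array(d["R"]).T+d["t"]; s=c[:,:2]/c[:,2:]
    s=s*(1+d["k1"]*(s**2).sum(1,keepdims=True)); K=np.array(d["camera_matrix"])
    return s@K[:2,:2].T+K[:2,2]
def w(d,uv,z):
    K=np.array(d["camera_matrix"]);p=cv2.undistortPoints(np.array([[uv]],float),K,np.array([d["k1"],0,0,0.]))[0,0]
    R=np.array(d["R"]);o=-R.T@d["t"];r=R.T@np.array([p[0],p[1],1]);return o+r*(z-o[2])/r[2]
def crop(img,x0,y0,x1,y1,k,name):
    c=cv2.resize(img[y0:y1,x0:x1],None,fx=k,fy=k,interpolation=cv2.INTER_CUBIC);cv2.imwrite("pics/%s.png"%name,c)
E
python3 - <<'E'
from h import *
t=cam("top");s=cam("scene")
crop(t["img"],110,50,230,240,3,"t_stand");crop(t["img"],230,120,400,280,4,"t_tray")
crop(s["img"],120,120,310,260,4,"s_tray");crop(s["img"],120,220,370,360,3,"s_stand")
E
```

```text
(no output)
```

View pics/t_stand.png

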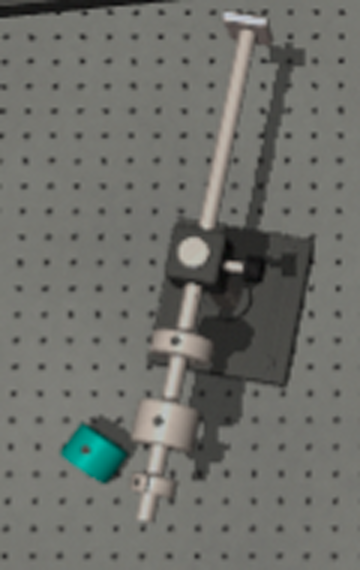

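View pics/t_tray.png

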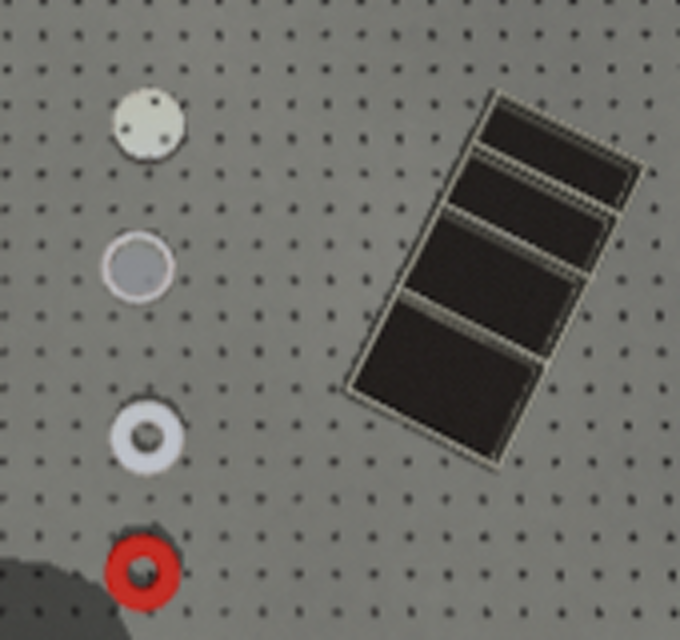

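View pics/s_tray.png

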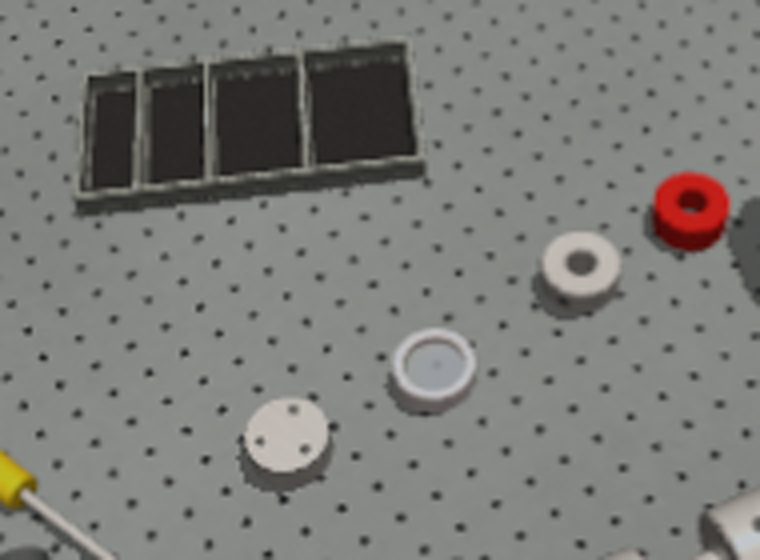

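View pics/s_stand.png

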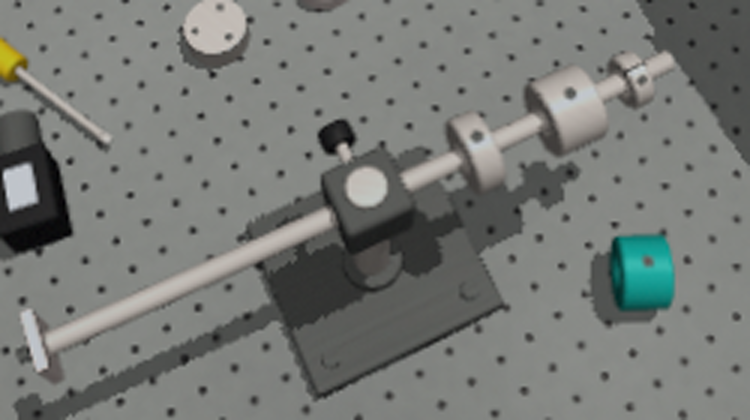

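```bash
cat > fit.py <<'E'
from h import *
from scipy.optimize import least_squares
t=cam("top");s=cam("scene")
T=lambda u,v:np.array([(u+.5)/4-.5+230,(v+.5)/4-.5+120]); S=lambda u,v:np.array([(u+.5)/4-.5+120,(v+.5)/4-.5+120])
TS=lambda u,v:np.array([(u+.5)/3-.5+110,(v+.5)/3-.5+50]); SS=lambda u,v:np.array([(u+.5)/3-.5+120,(v+.5)/3-.5+220])
# tray corners at z=.02
tc=[T(496,90),T(646,166),T(500,468),T(347,389)]
W=np.array([w(t,c,.02) for c in tc]);print("tray top",W.round(4),np.linalg.norm(np.diff(W[[0,1,2,3,0]],axis=0),axis=1))
sc=[S(86,76),S(408,42),S(424,164),S(80,197)]
W2=np.array([w(s,c,.02) for c in sc]);print("tray scene",W2.round(4),np.linalg.norm(np.diff(W2[[0,1,2,3,0]],axis=0),axis=1))
# narrow end = W[0],W[1]; origin +y toward wide
def tray(p):
    c,sn=np.cos(p[2]),np.sin(p[2]);L=np.array([[-.058,-.118],[.058,-.118],[.058,.118],[-.058,.118]])
    return np.c_[L@np.array([[c,sn],[-sn,c]])+p[:2],np.full(4,.02)]
# ordering: +y wide; z up => x = y rotated -90
y=(W[2]+W[3]-W[0]-W[1])[:2];y/=np.linalg.norm(y);x=np.array([y[1],-y[0]]);print("ydir",y,"xdir",x)
# which top corner is -x
i0=0 if (W[0]-W[1])[:2]@x<0 else 1
ordt=[0,1,2,3] if i0==0 else [1,0,3,2]
tcs=np.array(tc)[ordt]
scn=[]
p0=[*W[:,:2].mean(0),np.arctan2(x[1],x[0])]
pr=px(s,tray(p0));scs=np.array([min(sc,key=lambda q:np.linalg.norm(q-r)) for r in pr])
f=lambda p:np.r_[(px(t,tray(p))-tcs).ravel(),(px(s,tray(p))-scs).ravel()]
r=least_squares(f,p0);print("TRAY",r.x.round(4),np.degrees(r.x[2]),r.fun.round(1))
ft=lambda p:(px(t,tray(p))-tcs).ravel();r2=least_squares(ft,p0);print("top only",r2.x.round(4))
fs=lambda p:(px(s,tray(p))-scs).ravel();r2=least_squares(fs,p0);print("scene only",r2.x.round(4))
# rings
for n,a,b,z in(("puck",T(148,123),S(287,435),.024),("lens",T(138,267),S(434,364),.02),("loose",T(147,436),S(580,264),.024),("red",T(143,572),S(691,201),.024)):
    print(n,w(t,a,z).round(4),w(s,b,z).round(4))
# stand
def st(p,pts):
    c,sn=np.cos(p[2]),np.sin(p[2]);pts=np.array(pts);return np.c_[pts[:,:2]@np.array([[c,sn],[-sn,c]])+p[:2],pts[:,2]]
P=[[-.115,0,.14],[.1,0,.164]];Tp=np.array([TS(145,519),TS(194,251)]);Sp=np.array([SS(670,60),SS(367,187)])
Pt=[[.306,0,.14]];
f=lambda p:np.r_[(px(t,st(p,P))-Tp).ravel(),(px(s,st(p,P))-Sp).ravel(),(px(t,st(p,Pt))-TS(245,28)).ravel(),(px(s,st(p,Pt))-SS(42,342)).ravel()]
r=least_squares(f,[.6,.2,3]);print("STAND",r.x.round(4),np.degrees(r.x[2]),r.fun.round(1))
for n,a,b,z in(("collar",TS(153,486),SS(633,79),.14),("thick",TS(165,424),SS(567,108),.14),("slim",TS(181,346),SS(477,152),.14)):
    for q in (w(t,a,z),w(s,b,z)):
        c,sn=np.cos(r.x[2]),np.sin(r.x[2]);d=q[:2]-r.x[:2];print(n,q.round(4),"stand x,y",(d@[c,sn]).round(4),(d@[-sn,c]).round(4))
E
python3 fit.py
```

```text
tray top [[ 0.6795 -0.2392  0.02  ]
 [ 0.626  -0.3395  0.02  ]
 [ 0.4207 -0.2334  0.02  ]
 [ 0.4732 -0.1329  0.02  ]] [0.11365477 0.23105717 0.11338676 0.23211501]
tray scene [[ 0.6253 -0.336   0.02  ]
 [ 0.4217 -0.228   0.02  ]
 [ 0.4744 -0.126   0.02  ]
 [ 0.6762 -0.2373  0.02  ]] [0.23054773 0.11480718 0.23044713 0.11095748]
ydir [-0.88859982  0.45868329] xdir [0.45868329 0.88859982]
TRAY [ 0.5493 -0.2348  1.0874] 62.303316423099595 [ 0.5 -0.3 -0.4 -0.4 -1.6  0.5 -0.8  1.1 -1.2 -0.8 -1.7  0.6  0.3 -1.
  0.5 -1.2]
top only [ 0.55   -0.2363  1.0926]
scene only [ 0.549  -0.2323  1.0789]
puck [6.553e-01 4.000e-04 2.400e-02] [0.654  0.0022 0.024 ]
lens [0.556  0.0072 0.02  ] [0.5556 0.0095 0.02  ]
loose [0.4413 0.0014 0.024 ] [0.4407 0.0036 0.024 ]
red [0.3521 0.0041 0.024 ] [0.3514 0.0054 0.024 ]
STAND [0.559  0.2409 6.1074] 349.9280641965149 [-0.6  1.6 -0.6  1.1  0.1 -0.2  0.2 -0.8  1.5 -0.1 -1.7  1.7]
collar [0.4756 0.2543 0.14  ] stand x,y -0.0844 -0.0014
collar [0.4749 0.2571 0.14  ] stand x,y -0.0856 0.0013
thick [0.5252 0.2465 0.14  ] stand x,y -0.0342 -0.0004
thick [0.5224 0.2476 0.14  ] stand x,y -0.0372 0.0001
slim [0.5887 0.2358 0.14  ] stand x,y 0.0301 0.0002
slim [0.5863 0.2375 0.14  ] stand x,y 0.0275 0.0015
```

```bash
cat >> h.py <<'E'
TR=np.array([.5493,-.2348,1.0874]); ST=np.array([.559,.2409,-0.1758])
def tray(x,y): c,s=np.cos(TR[2]),np.sin(TR[2]); return TR[:2]+[c*x-s*y,s*x+c*y]
def stand(x,y=0): c,s=np.cos(ST[2]),np.sin(ST[2]); return ST[:2]+[c*x-s*y,s*x+c*y]
def go(pts):
    """pts: list of (x,y,z,yawdeg) ; yaw of tool x in world"""
    s=ctrl.get_state();R=Ro.from_rotvec(s["tool_rot"]).as_matrix();p=s["position"]
    yaw=np.degrees(np.arctan2(R[1,0],R[0,0]));print("t",round(s["time"],2),"pos",p.round(4),"yaw",yaw.round(2),"zax",R[:,2].round(3),"grip",round(s["grip_width"],3),"F",s["ft_force"].round(1),"q1,7",s["joint_positions"][[0,6]].round(2))
    for q in pts:
        d=R.T@(np.array(q[:3])-p)/.3; a=-(q[3]-yaw); a=(a+180)%360-180
        print(d.round(4),"spin",round(a/180,4))
E
python3 - <<'E'
from h import *
print(stand(-.085),stand(-.036),stand(.029),tray(0,-.096),tray(0,-.052),tray(0,.005),tray(0,.077))
go([(*stand(-.085),.22,79.9),(*stand(-.085),.137,79.9)])
E
```

```text
[0.47531011 0.25576615] [0.52355487 0.24719625] [0.58755302 0.23582802] [ 0.63430046 -0.27941975] [ 0.59534192 -0.25896903] [ 0.54487289 -0.23247605] [ 0.48112255 -0.19901124]
t 0.35 pos [0.1951 0.6199 0.2363] yaw 72.54 zax [-0. -0. -1.] grip 1.002 F [ 0.7  1.  -1.2] q1,7 [-1.25 -0.06]
[-0.8775  1.2553  0.0549] spin -0.0409
[-0.8774  1.2553  0.3315] spin -0.0409
```

Call:
drive_tool(
  rows=[
    [[-0.1,0.14,0,-0.01,0],[-0.2,0.28,0,-0.02,0],[-0.3,0.42,0,-0.03,0],[-0.4,0.56,0,-0.04,0],[-0.5,0.7,0,-0.04,0],[-0.6,0.84,0,-0.04,0],[-0.66,0.93,0,-0.04,0],[-0.66,0.93,0,-0.04,0],[-0.66,0.93,0,-0.04,0],[-0.66,0.93,0,-0.04,0]],
  ],
  grip_force=30,
)

```text
time: 1.6
position: [0.4007, 0.3487, 0.2365]
tool_rot: [-2.408, -2.017, 0.0]
ft_force: [-0.2, 0.1, 0.4]
grip_width: 1.0
```

```bash
python3 - <<'E'
from h import *
go([(*stand(-.085),.22,79.9),(*stand(-.085),.137,79.9)])
E
```

```text
t 1.6 pos [0.4007 0.3487 0.2365] yaw 79.89 zax [-0.  0. -1.] grip 1.0 F [-0.2  0.1  0.4] q1,7 [-0.88  0.64]
[-0.2614  0.2992  0.0548] spin -0.0001
[-0.2615  0.2993  0.3315] spin -0.0001
```

Call:
drive_tool(
  rows=[
    [[-0.1,0.1,0,0,0],[-0.2,0.2,0.02,0,0],[-0.26,0.3,0.05,0,0],[-0.262,0.3,0.055,0,0],[-0.262,0.3,0.055,0,0],[-0.262,0.3,0.055,0,0]],
  ],
)

```text
time: 2.35
position: [0.4755, 0.2558, 0.2203]
tool_rot: [-2.408, -2.017, -0.001]
ft_force: [0.4, 0.2, 0.6]
grip_width: 1.002
```

```bash
python3 - <<'E'
from h import *
d=cam("wrist","wr1");t=cam("top","top1");s=cam("scene")
crop(t["img"],110,50,230,240,3,"t1");crop(s["img"],200,180,400,330,4,"s1")
P=[[*stand(x,0),.14] for x in(-.115,-.085,-.036,.029)]
print(px(d,P).round(0))
go([(*stand(-.085),.137,79.9)])
E
```

```text
[[255. 175.]
 [255. 209.]
 [255. 260.]
 [255. 320.]]
t 2.5 pos [0.4759 0.2551 0.2203] yaw 79.84 zax [ 0.  0. -1.] grip 0.999 F [-0.6  0.6 -0.1] q1,7 [-0.76  0.87]
[ 0.0018 -0.0024  0.2778] spin -0.0003
```

View pics/wr1.png

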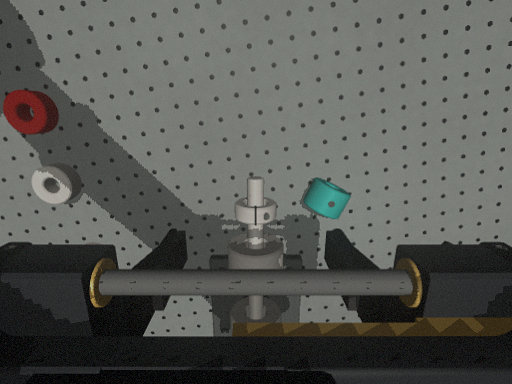

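View pics/s1.png

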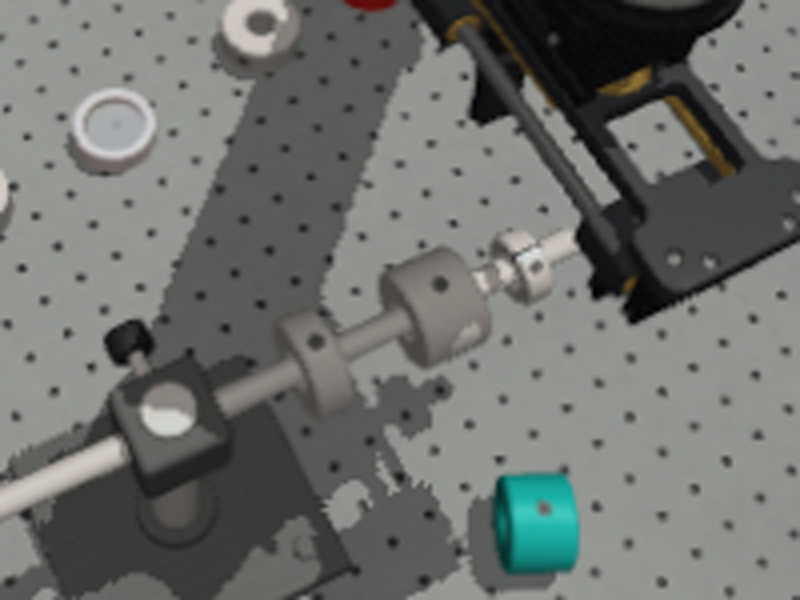

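Call:
drive_tool(
  rows=[
    [[0.002,0,0.1,0,0],[0.002,0,0.2,0,0],[0.002,0,0.25,0,0],[0.002,0,0.278,0,0],[0.002,0,0.278,0,0],[0.002,0,0.278,0,140],[0.002,0,0.278,0,200],[0.002,0,0.278,0,255],[0.002,0,0.278,0,255],[0.002,0,0.278,0,255],[0.002,0,0.278,0,255],[0.002,0,0.278,0,255]],
  ],
  grip_force=30,
)

```text
time: 4.0
position: [0.4765, 0.2547, 0.1367]
tool_rot: [-2.411, -2.014, -0.0]
ft_force: [-0.2, 0.1, 0.2]
grip_width: 0.398
```

```bash
python3 - <<'E'
from h import *
d=cam("wrist","wr2");s=cam("scene");crop(s["img"],250,180,400,290,5,"s2")
go([(*stand(-.085),.140,79.9),(*stand(-.15),.140,79.9)])
E
```

```text
t 4.1 pos [0.4765 0.2547 0.1367] yaw 79.74 zax [ 0.  0. -1.] grip 0.402 F [ 0.   0.7 -0.1] q1,7 [-0.75  0.89]
[ 0.0028 -0.0045 -0.0111] spin -0.0009
[ 0.0021 -0.2211 -0.0111] spin -0.0009
```

View pics/wr2.png

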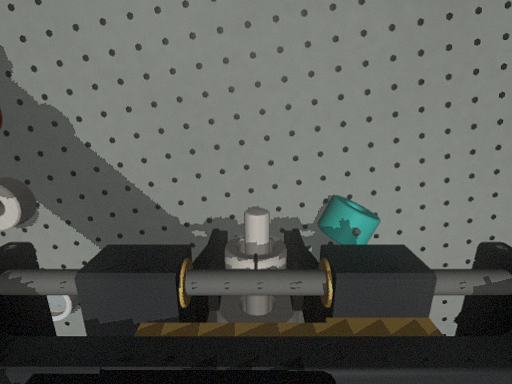

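View pics/s2.png

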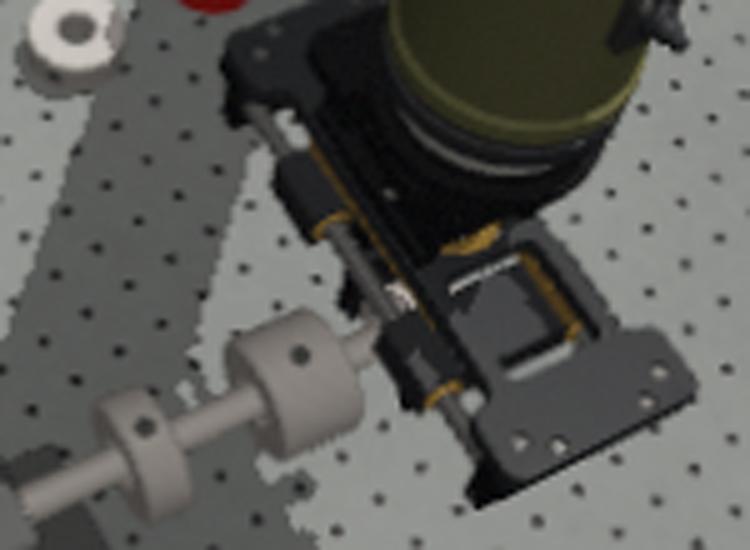

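Call:
drive_tool(
  rows=[
    [[0,0,-0.005,0,255],[0,0,-0.011,0,255],[0,0,-0.011,0,255],[0,-0.03,-0.011,0,255],[0,-0.06,-0.011,0,255],[0,-0.09,-0.011,0,255],[0,-0.12,-0.011,0,255],[0,-0.15,-0.011,0,255],[0,-0.18,-0.011,0,255],[0,-0.2,-0.011,0,255],[0,-0.22,-0.011,0,255],[0,-0.22,-0.011,0,255],[0,-0.22,-0.011,0,255]],
  ],
)

```text
time: 5.72
position: [0.4118, 0.2664, 0.14]
tool_rot: [2.411, 2.014, 0.001]
ft_force: [-1.1, -0.1, -1.3]
grip_width: 0.401
```

```bash
python3 - <<'E'
from h import *
d=cam("wrist","wr3")
print(px(d,[[*stand(-.115,0),.14]]).round(0))
go([(*stand(-.15),.20,79.9),(*tray(0,-.096),.2,62.3)])
E
```

```text
[[256. 305.]]
t 5.78 pos [0.4119 0.2663 0.14  ] yaw 79.72 zax [ 0.  0. -1.] grip 0.398 F [ 0.5 -0.5 -1.2] q1,7 [-0.81  0.77]
[ 0.0023 -0.0022 -0.1999] spin -0.001
[-1.6576  1.0544 -0.1998] spin 0.0968
```

View pics/wr3.png

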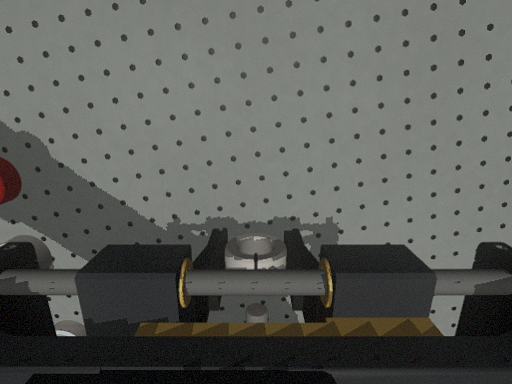

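Call:
drive_tool(
  rows=[
    [[-0.1,0,-0.05,0,255],[-0.25,0.06,-0.1,0.02,255],[-0.4,0.17,-0.1,0.04,255],[-0.55,0.28,-0.1,0.06,255],[-0.7,0.38,-0.1,0.08,255],[-0.85,0.48,-0.1,0.096,255],[-1,0.58,-0.1,0.096,255],[-1,0.58,-0.1,0.096,255],[-1,0.58,-0.1,0.096,255]],
  ],
)

```text
time: 6.9
position: [0.5292, -0.0595, 0.1697]
tool_rot: [-2.686, -1.628, 0.001]
ft_force: [-0.3, -0.6, -0.9]
grip_width: 0.402
```

```bash
python3 - <<'E'
from h import *
go([(*tray(0,-.096),.15,62.3),(*tray(0,-.096),.023,62.3)])
E
```

```text
t 6.9 pos [ 0.5292 -0.0595  0.1697] yaw 62.43 zax [-0.001  0.    -1.   ] grip 0.402 F [-0.3 -0.6 -0.9] q1,7 [-0.45  1.21]
[-0.4874  0.65    0.0651] spin 0.0007
[-0.4874  0.6503  0.4884] spin 0.0007
```

Call:
drive_tool(
  rows=[
    [[-0.1,0.13,0.01,0,255],[-0.2,0.26,0.02,0,255],[-0.3,0.4,0.03,0,255],[-0.4,0.53,0.04,0,255],[-0.46,0.61,0.06,0,255],[-0.487,0.65,0.065,0.001,255],[-0.487,0.65,0.065,0.001,255],[-0.487,0.65,0.065,0.001,255]],
  ],
)

```text
time: 7.9
position: [0.635, -0.2772, 0.1506]
tool_rot: [-2.686, -1.627, -0.002]
ft_force: [0.4, 0.4, -0.8]
grip_width: 0.402
```

```bash
python3 - <<'E'
from h import *
d=cam("wrist","wr4")
L=[(-.058,-.118),(.058,-.118),(-.054,-.114),(.054,-.114),(-.054,-.078),(.054,-.078)]
uv=px(d,[[*tray(*l),.02] for l in L]);print(uv.round(0))
im=d["img"].copy()
for u in uv: cv2.circle(im,(int(u[0]),int(u[1])),3,(0,0,255),1)
cv2.imwrite("pics/wr4.png",im)
t=cam("top");crop(t["img"],230,120,400,280,4,"t4")
go([(*tray(0,-.096),.15,62.3),(*tray(0,-.096),.023,62.3)])
E
```

```text
[[197. 213.]
 [308. 213.]
 [201. 210.]
 [305. 210.]
 [199. 176.]
 [307. 176.]]
t 8.0 pos [ 0.635  -0.2776  0.1509] yaw 62.39 zax [ 0.001  0.001 -1.   ] grip 0.4 F [-0.8 -0.2 -0.7] q1,7 [-0.07  1.67]
[-0.0065  0.0009  0.0031] spin 0.0005
[-0.0071  0.0009  0.4264] spin 0.0005
```

View pics/wr4.png

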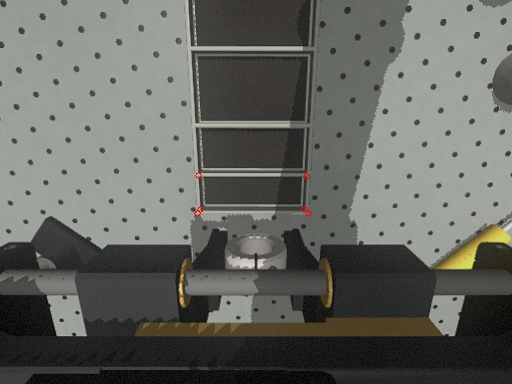

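View pics/t4.png

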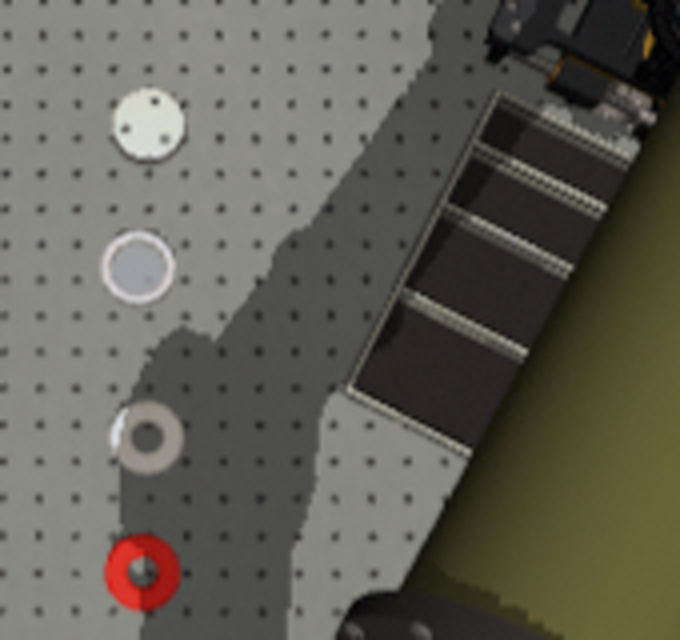

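Call:
drive_tool(
  rows=[
    [[-0.005,0,0.1,0,255],[-0.005,0,0.2,0,255],[-0.005,0,0.3,0,255],[-0.005,0,0.38,0,255],[-0.005,0,0.41,0,255],[-0.005,0,0.42,0,255],[-0.005,0,0.425,0,255],[-0.005,0,0.425,0,255],[-0.005,0,0.425,0,255]],
  ],
)

```text
time: 9.12
position: [0.6343, -0.281, 0.0237]
tool_rot: [2.688, 1.624, 0.001]
ft_force: [0.9, -0.1, -0.6]
grip_width: 0.404
```

```bash
python3 - <<'E'
from h import *
d=cam("wrist","wr5");s=cam("scene");crop(s["img"],110,100,250,190,5,"s5")
go([(*tray(0,-.096),.0225,62.3)])
E
```

```text
t 9.22 pos [ 0.6342 -0.2809  0.0234] yaw 62.28 zax [ 0.001 -0.    -1.   ] grip 0.402 F [-0.7  0.3 -0.8] q1,7 [-0.04  1.72]
[ 0.0046 -0.002   0.003 ] spin -0.0001
```

View pics/s5.png

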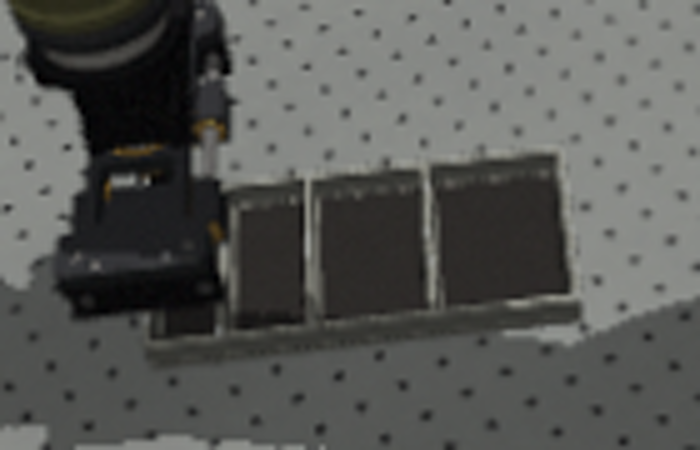

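View pics/wr5.png

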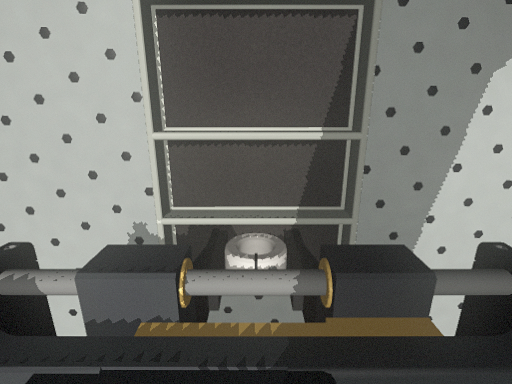

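Call:
drive_tool(
  rows=[
    [[0,0,0.002,0,255],[0,0,0.004,0,255],[0,0,0.005,0,255],[0,0,0.005,0,255],[0,0,0.005,0,255]],
  ],
)

```text
time: 9.85
position: [0.634, -0.2808, 0.0215]
tool_rot: [-2.689, -1.625, -0.0]
ft_force: [-0.4, 0.1, 0.4]
grip_width: 0.4
```

Call:
drive_tool(
  rows=[
    [[0,0,0.005,0,145],[0,0,0.005,0,135],[0,0,0.005,0,120],[0,0,0.005,0,105],[0,0,0.005,0,95],[0,0,0.005,0,95],[0,0,-0.04,0,95],[0,0,-0.1,0,95],[0,0,-0.2,0,95],[0,0,-0.3,0,95],[0,0,-0.42,0,95],[0,0,-0.54,0,60],[0,0,-0.6,0,0],[0,0,-0.6,0,0],[0,0,-0.6,0,0]],
  ],
)

```text
time: 11.72
position: [0.6333, -0.2803, 0.2]
tool_rot: [-2.687, -1.624, 0.002]
ft_force: [0.1, 0.1, -1.0]
grip_width: 0.968
```

```bash
python3 - <<'E'
from h import *
d=cam("wrist","wr6");t=cam("top");crop(t["img"],230,120,400,280,4,"t6")
s=cam("scene");crop(s["img"],110,100,250,190,5,"s6")
go([(*stand(-.036),.2,79.9)])
E
```

```text
t 11.88 pos [ 0.6333 -0.2804  0.1997] yaw 62.28 zax [-0.003  0.001 -1.   ] grip 0.989 F [ 0.2  0.1 -0. ] q1,7 [-0.07  1.66]
[ 1.3865 -1.1419  0.0014] spin -0.0979
```

View pics/wr6.png

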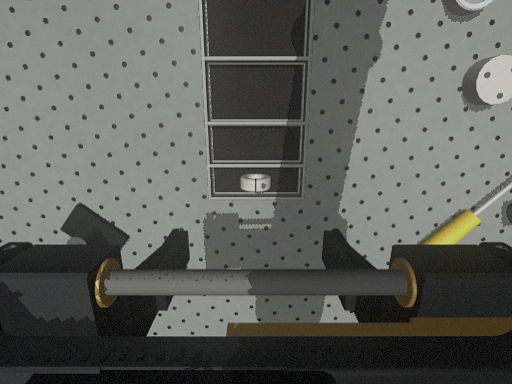

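View pics/s6.png

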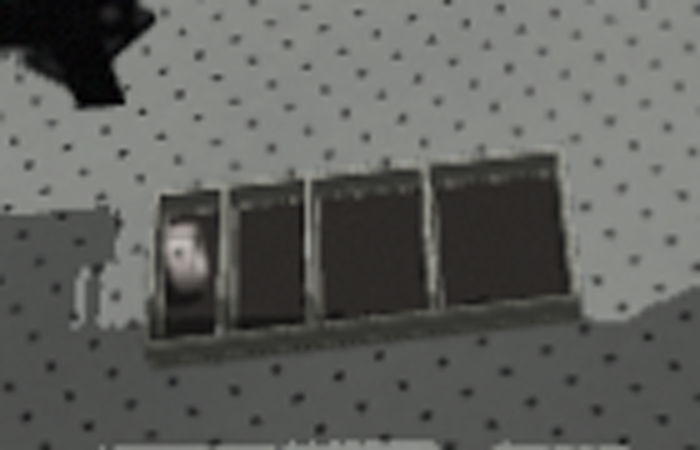

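Call:
drive_tool(
  rows=[
    [[0.14,-0.115,0,-0.02,0],[0.28,-0.23,0,-0.04,0],[0.42,-0.345,0,-0.06,0],[0.56,-0.46,0,-0.08,0],[0.7,-0.575,0,-0.098,0],[0.84,-0.69,0,-0.098,0],[0.97,-0.8,0,-0.098,0],[0.97,-0.8,0,-0.098,0],[0.97,-0.8,0,-0.098,0]],
  ],
)

```text
time: 13.0
position: [0.5567, 0.0878, 0.2009]
tool_rot: [2.408, 2.018, -0.002]
ft_force: [-0.1, -1.0, -1.0]
grip_width: 0.998
```

```bash
python3 - <<'E'
from h import *
go([(*stand(-.036),.2,79.9),(*stand(-.036),.137,79.9)])
E
```

```text
t 13.0 pos [0.5567 0.0878 0.2009] yaw 79.92 zax [-0.001 -0.001 -1.   ] grip 0.998 F [-0.1 -1.  -1. ] q1,7 [-0.61  1.25]
[ 0.5038 -0.2016  0.0025] spin 0.0001
[ 0.5041 -0.2015  0.2125] spin 0.0001
```

Call:
drive_tool(
  rows=[
    [[0.14,-0.06,0,0,0],[0.28,-0.12,0,0,0],[0.4,-0.17,0,0,0],[0.48,-0.2,0,0,0],[0.504,-0.202,0,0,0],[0.504,-0.202,0,0,0],[0.504,-0.202,0,0,0]],
  ],
)

```text
time: 13.88
position: [0.5246, 0.2456, 0.2014]
tool_rot: [2.411, 2.013, -0.001]
ft_force: [0.1, -0.7, 0.4]
grip_width: 1.004
```

```bash
python3 - <<'E'
from h import *
d=cam("wrist","wr7");s=cam("scene");t=cam("top");crop(t["img"],110,100,230,240,4,"t7")
crop(s["img"],200,200,360,320,4,"s7")
go([(*stand(-.036),.2,79.9),(*stand(-.036),.137,79.9)])
E
```

```text
t 14.03 pos [0.5241 0.2466 0.2016] yaw 79.8 zax [ 0. -0. -1.] grip 1.001 F [-0.8  0.2 -0.1] q1,7 [-0.78  0.96]
[ 0.0016 -0.0023  0.0052] spin -0.0005
[ 0.0017 -0.0024  0.2152] spin -0.0005
```

View pics/wr7.png

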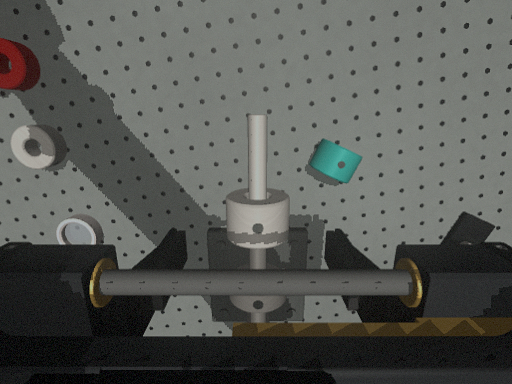

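View pics/t7.png

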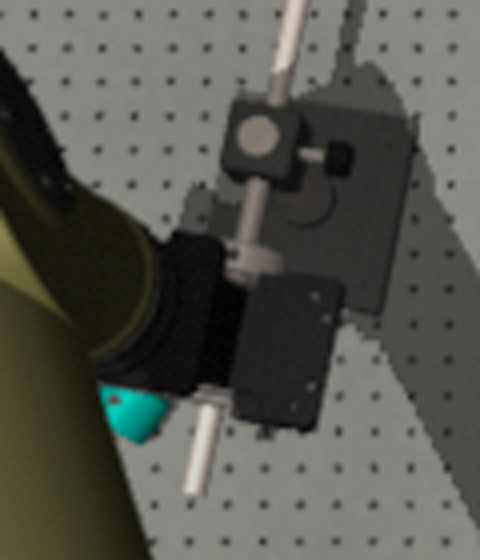

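```bash
python3 - <<'E'
from h import *
d=cam("wrist")
for uv,z in (((258,229),.162),((257.5,114),.14)):
  q=w(d,uv,z)[:2]-ST[:2];c,s=np.cos(ST[2]),np.sin(ST[2]);print(q@[c,s],q@[-s,c])
E
```

```text
-0.03490421029356271 0.0017311092093379476
-0.11352970593270059 0.0015577700231970463
```

Call:
drive_tool(
  rows=[
    [[0.005,0,0.08,0,0],[0.005,0,0.15,0,0],[0.005,0,0.2,0,0],[0.005,0,0.216,0,0],[0.005,0,0.216,0,60],[0.005,0,0.216,0,110],[0.005,0,0.216,0,160],[0.005,0,0.216,0,255],[0.005,0,0.216,0,255],[0.005,0,0.216,0,255],[0.005,0,0.216,0,255]],
  ],
  grip_force=45,
)

```text
time: 15.45
position: [0.5239, 0.2484, 0.1367]
tool_rot: [2.408, 2.017, -0.002]
ft_force: [-1.8, -3.8, 2.4]
grip_width: 0.564
```

```bash
python3 - <<'E'
from h import *
go([(*stand(-.035),.14,79.9),(*stand(-.165),.140,79.9)])
E
```

```text
t 15.45 pos [0.5239 0.2484 0.1367] yaw 79.88 zax [-0.    -0.001 -1.   ] grip 0.564 F [-1.8 -3.8  2.4] q1,7 [-0.78  0.98]
[-0.0042  0.0029 -0.0111] spin -0.0001
[-0.0046 -0.4304 -0.011 ] spin -0.0001
```

Call:
drive_tool(
  rows=[
    [[0,0,-0.005,0,255],[0,0,-0.011,0,255],[0,0,-0.011,0,255],[0,0,-0.011,0,255],[0,-0.01,-0.011,0,255]],
  ],
)

```text
time: 16.08
position: [0.521, 0.2499, 0.1399]
tool_rot: [2.408, 2.017, 0.0]
ft_force: [0.1, -0.4, -4.3]
grip_width: 0.56
```

Call:
drive_tool(
  rows=[
    [[0,-0.03,0,0,255],[0,-0.07,0,0,255],[0,-0.11,0,0,255],[0,-0.15,0,0,255],[0,-0.19,0,0,255],[0,-0.23,0,0,255],[0,-0.27,0,0,255],[0,-0.31,0,0,255],[0,-0.35,0,0,255],[0,-0.39,0,0,255],[0,-0.42,0,0,255],[0,-0.42,0,0,255],[0,-0.42,0,0,255]],
  ],
)

```text
time: 17.7
position: [0.3974, 0.2719, 0.1401]
tool_rot: [2.408, 2.017, 0.001]
ft_force: [0.2, 0.7, -3.9]
grip_width: 0.56
```

```bash
python3 - <<'E'
from h import *
d=cam("wrist","wr8")
go([(*stand(-.165),.140,79.9),(*tray(0,.005),.16,62.3)])
E
```

```text
t 17.75 pos [0.3974 0.2718 0.1401] yaw 79.89 zax [ 0.001  0.    -1.   ] grip 0.564 F [ 1. -0. -3.] q1,7 [-0.91  0.75]
[-0.0073 -0.0018  0.0002] spin -0.0001
[-1.5686  0.779  -0.0663] spin 0.0977
```

View pics/wr8.png

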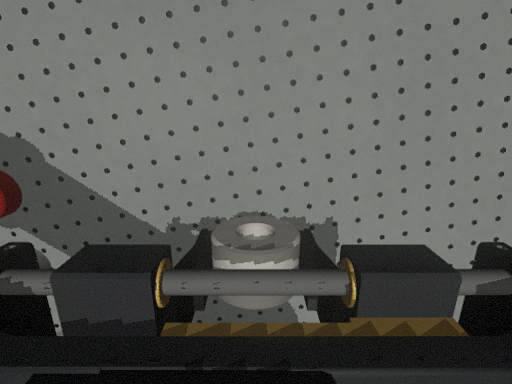

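Call:
drive_tool(
  rows=[
    [[-0.06,0,-0.04,0,255],[-0.16,0.02,-0.08,0.01,255],[-0.28,0.08,-0.08,0.03,255],[-0.4,0.15,-0.08,0.05,255],[-0.52,0.22,-0.08,0.07,255],[-0.64,0.29,-0.08,0.09,255],[-0.76,0.36,-0.08,0.098,255],[-0.88,0.43,-0.08,0.098,255],[-1,0.5,-0.08,0.098,255],[-1,0.5,-0.08,0.098,255],[-1,0.5,-0.08,0.098,255]],
  ],
)

```text
time: 19.12
position: [0.492, -0.0494, 0.1638]
tool_rot: [-2.689, -1.623, 0.0]
ft_force: [-0.1, 1.1, -3.0]
grip_width: 0.558
```

```bash
python3 - <<'E'
from h import *
go([(*tray(0.001,.005),.14,62.3)])
E
```

```text
t 19.12 pos [ 0.492  -0.0494  0.1638] yaw 62.24 zax [-0.  0. -1.] grip 0.558 F [-0.1  1.1 -3. ] q1,7 [-0.57  1.16]
[-0.4546  0.4402  0.0791] spin -0.0003
```

Call:
drive_tool(
  rows=[
    [[-0.1,0.1,0,0,255],[-0.2,0.2,0.02,0,255],[-0.3,0.3,0.04,0,255],[-0.4,0.39,0.06,0,255],[-0.45,0.435,0.079,0,255],[-0.455,0.44,0.079,0,255],[-0.455,0.44,0.079,0,255],[-0.455,0.44,0.079,0,255]],
  ],
)

```text
time: 20.12
position: [0.5459, -0.2299, 0.1404]
tool_rot: [-2.686, -1.627, -0.002]
ft_force: [-0.1, 0.9, -3.7]
grip_width: 0.561
```

```bash
python3 - <<'E'
from h import *
d=cam("wrist","wr9")
im=d["img"].copy()
for l in [(-.054,.04),(.054,.04),(-.054,.114),(.054,.114)]:
    u=px(d,[[*tray(*l),.02]])[0];cv2.circle(im,(int(u[0]),int(u[1])),3,(0,0,255),1)
cv2.imwrite("pics/wr9.png",im)
go([(*tray(0.001,.005),.029,62.3)])
E
```

```text
t 20.18 pos [ 0.5458 -0.2302  0.1405] yaw 62.41 zax [ 0.001  0.001 -1.   ] grip 0.561 F [ 0.9  0.8 -3.8] q1,7 [-0.27  1.64]
[-0.0054  0.0007  0.3716] spin 0.0006
```

View pics/wr9.png

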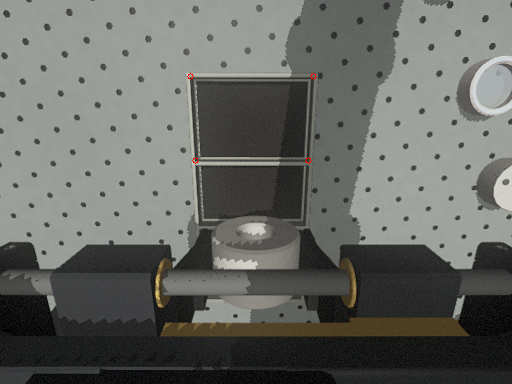

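Call:
drive_tool(
  rows=[
    [[-0.005,0,0.1,0,255],[-0.005,0,0.2,0,255],[-0.005,0,0.28,0,255],[-0.005,0,0.33,0,255],[-0.005,0,0.355,0,255],[-0.005,0,0.362,0,255],[-0.005,0,0.366,0,255],[-0.005,0,0.366,0,255],[-0.005,0,0.366,0,255]],
  ],
)

```text
time: 21.3
position: [0.5451, -0.2334, 0.0309]
tool_rot: [2.689, 1.624, 0.001]
ft_force: [0.0, -0.6, -4.1]
grip_width: 0.56
```

Call:
drive_tool(
  rows=[
    [[0,0,0.002,0,255],[0,0,0.004,0,255],[0,0,0.006,0,255],[0,0,0.007,0,255],[0,0,0.007,0,255],[0,0,0.007,0,255]],
  ],
)

```text
time: 22.05
position: [0.5448, -0.2332, 0.0284]
tool_rot: [2.689, 1.625, 0.0]
ft_force: [-0.0, -0.4, -3.7]
grip_width: 0.562
```

Call:
drive_tool(
  rows=[
    [[0,0,0.002,0,255],[0,0,0.003,0,255],[0,0,0.003,0,255],[0,0,0.003,0,255]],
  ],
)

```text
time: 22.55
position: [0.5448, -0.2332, 0.0282]
tool_rot: [-2.689, -1.624, -0.001]
ft_force: [-3.2, 1.6, 6.1]
grip_width: 0.559
```

Call:
drive_tool(
  rows=[
    [[0,0,0,0,105],[0,0,0,0,95],[0,0,0,0,80],[0,0,0,0,70],[0,0,0,0,70],[0,0,0,0,70],[0,0,-0.04,0,70],[0,0,-0.1,0,70],[0,0,-0.2,0,70],[0,0,-0.3,0,70],[0,0,-0.42,0,70],[0,0,-0.54,0,60],[0,0,-0.58,0,0],[0,0,-0.58,0,0],[0,0,-0.58,0,0]],
  ],
)

```text
time: 24.42
position: [0.544, -0.2328, 0.2002]
tool_rot: [-2.688, -1.624, 0.002]
ft_force: [0.2, 0.6, 0.4]
grip_width: 0.97
```

```bash
python3 - <<'E'
from h import *
d=cam("wrist","wr10")
s=cam("scene");crop(s["img"],110,100,250,190,5,"s10")
go([(*stand(.029,.001),.2,79.9)])
E
```

```text
t 24.52 pos [ 0.544  -0.2329  0.2   ] yaw 62.28 zax [-0.002  0.001 -1.   ] grip 0.991 F [ 0.8 -0.4  1.3] q1,7 [-0.3   1.61]
[ 1.4537e+00 -5.9920e-01  5.0000e-04] spin -0.0979
```

View pics/wr10.png

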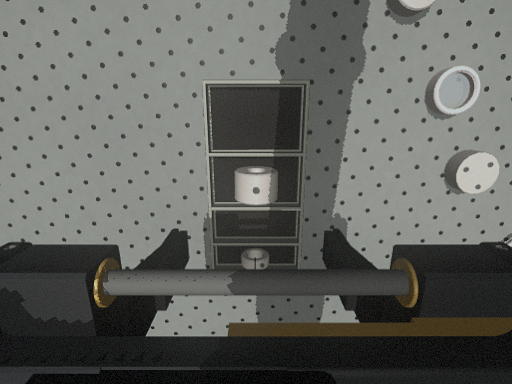

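View pics/s10.png

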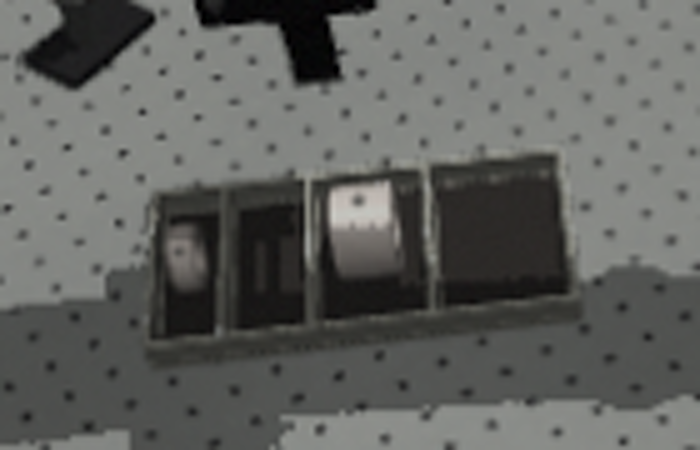

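Call:
drive_tool(
  rows=[
    [[0.14,-0.06,0,-0.02,0],[0.28,-0.12,0,-0.04,0],[0.42,-0.175,0,-0.06,0],[0.56,-0.23,0,-0.08,0],[0.7,-0.29,0,-0.098,0],[0.84,-0.35,0,-0.098,0],[1,-0.41,0,-0.098,0],[1,-0.41,0,-0.098,0],[1,-0.41,0,-0.098,0]],
  ],
)

```text
time: 25.65
position: [0.575, 0.0888, 0.2005]
tool_rot: [2.408, 2.018, -0.003]
ft_force: [1.2, -0.8, 1.1]
grip_width: 1.001
```

```bash
python3 - <<'E'
from h import *
go([(*stand(.029,.001),.2,79.9)])
E
```

```text
t 25.65 pos [0.575  0.0888 0.2005] yaw 79.92 zax [-0.001 -0.002 -1.   ] grip 1.001 F [ 1.2 -0.8  1.1] q1,7 [-0.68  1.29]
[ 0.493  -0.0446  0.001 ] spin 0.0001
```

Call:
drive_tool(
  rows=[
    [[0.14,-0.01,0,0,0],[0.28,-0.03,0,0,0],[0.4,-0.04,0,0,0],[0.48,-0.045,0,0,0],[0.493,-0.045,0,0,0],[0.493,-0.045,0,0,0],[0.493,-0.045,0,0,0]],
  ],
)

```text
time: 26.52
position: [0.5885, 0.2352, 0.2017]
tool_rot: [2.41, 2.014, -0.0]
ft_force: [0.3, 0.1, -0.2]
grip_width: 0.998
```

```bash
python3 - <<'E'
from h import *
d=cam("wrist","wr11")
go([(*stand(.029,.001),.137,79.9)])
E
```

```text
t 26.57 pos [0.5884 0.2356 0.2017] yaw 79.77 zax [ 0. -0. -1.] grip 0.999 F [-0.2  0.8  0.3] q1,7 [-0.81  1.08]
[ 0.0038 -0.003   0.2155] spin -0.0007
```

View pics/wr11.png

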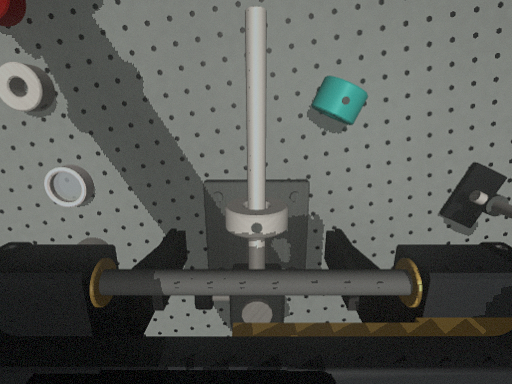

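```bash
python3 - <<'E'
from h import *
d=cam("wrist")
for uv,z in (((256.5,228),.162),((257,8),.14)):
  q=w(d,uv,z)[:2]-ST[:2];c,s=np.cos(ST[2]),np.sin(ST[2]);print(q@[c,s],q@[-s,c])
E
```

```text
0.029600367642021223 0.0010225000100226795
-0.11365831234297803 0.0016920065669964216
```

Call:
drive_tool(
  rows=[
    [[0.004,0,0.08,0,0],[0.004,0,0.15,0,0],[0.004,0,0.2,0,0],[0.004,0,0.216,0,0],[0.004,0,0.216,0,60],[0.004,0,0.216,0,110],[0.004,0,0.216,0,160],[0.004,0,0.216,0,255],[0.004,0,0.216,0,255],[0.004,0,0.216,0,255],[0.004,0,0.216,0,255]],
  ],
  grip_force=40,
)

```text
time: 28.0
position: [0.5882, 0.2378, 0.1367]
tool_rot: [2.408, 2.016, -0.001]
ft_force: [-1.0, -3.9, 1.6]
grip_width: 0.559
```

Call:
drive_tool(
  rows=[
    [[0,0,-0.005,0,255],[0,0,-0.011,0,255],[0,0,-0.011,0,255],[0,0,-0.011,0,255],[0,-0.01,-0.011,0,255]],
  ],
)

```text
time: 28.62
position: [0.5855, 0.2395, 0.14]
tool_rot: [2.408, 2.017, 0.001]
ft_force: [0.4, -1.6, -2.0]
grip_width: 0.559
```

```bash
python3 - <<'E'
from h import *
go([(*stand(-.165,.001),.140,79.9)])
E
```

```text
t 28.62 pos [0.5855 0.2395 0.14  ] yaw 79.92 zax [ 0.001  0.    -1.   ] grip 0.559 F [ 0.4 -1.6 -2. ] q1,7 [-0.81  1.1 ]
[-7.600e-03 -6.378e-01 -4.000e-04] spin 0.0001
```

Call:
drive_tool(
  rows=[
    [[-0.004,0,0,0,255],[-0.005,-0.05,0,0,255],[-0.005,-0.1,0,0,255],[-0.005,-0.15,0,0,255],[-0.005,-0.2,0,0,255],[-0.005,-0.25,0,0,255],[-0.005,-0.3,0,0,255],[-0.005,-0.35,0,0,255],[-0.005,-0.4,0,0,255],[-0.005,-0.45,0,0,255],[-0.005,-0.5,0,0,255],[-0.005,-0.55,0,0,255],[-0.005,-0.6,0,0,255],[-0.005,-0.63,0,0,255],[-0.005,-0.63,0,0,255],[-0.005,-0.63,0,0,255]],
  ],
)

```text
time: 30.62
position: [0.3995, 0.2707, 0.1401]
tool_rot: [2.408, 2.017, 0.001]
ft_force: [0.3, -0.1, -2.0]
grip_width: 0.564
```

```bash
python3 - <<'E'
from h import *
d=cam("wrist","wr12")
go([(*stand(-.165),.140,79.9),(*tray(0.001,-.052),.16,62.3)])
E
```

```text
t 30.68 pos [0.3996 0.2707 0.1401] yaw 79.88 zax [ 0.001  0.    -1.   ] grip 0.56 F [ 0.1 -0.2 -2.6] q1,7 [-1.03  0.76]
[-0.0047 -0.0094  0.0003] spin -0.0001
[-1.62    0.9539 -0.0661] spin 0.0976
```

View pics/wr12.png

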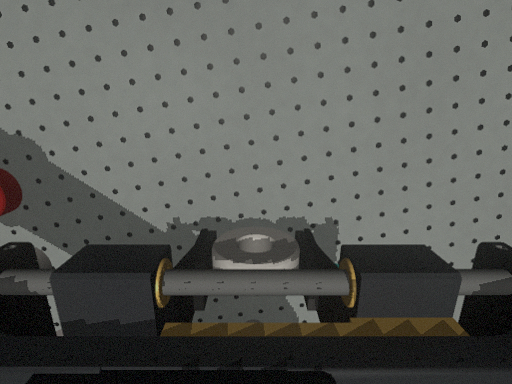

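Call:
drive_tool(
  rows=[
    [[-0.06,0,-0.04,0,255],[-0.16,0.02,-0.08,0.01,255],[-0.28,0.1,-0.08,0.03,255],[-0.4,0.18,-0.08,0.05,255],[-0.52,0.26,-0.08,0.07,255],[-0.64,0.34,-0.08,0.09,255],[-0.76,0.42,-0.08,0.098,255],[-0.88,0.5,-0.08,0.098,255],[-1,0.58,-0.08,0.098,255],[-1,0.58,-0.08,0.098,255],[-1,0.58,-0.08,0.098,255]],
  ],
)

```text
time: 32.05
position: [0.5177, -0.0549, 0.1638]
tool_rot: [-2.689, -1.623, 0.001]
ft_force: [0.3, 0.7, -2.2]
grip_width: 0.56
```

```bash
python3 - <<'E'
from h import *
go([(*tray(0.001,-.052),.14,62.3)])
E
```

```text
t 32.05 pos [ 0.5177 -0.0549  0.1638] yaw 62.24 zax [-0.001  0.    -1.   ] grip 0.56 F [ 0.3  0.7 -2.2] q1,7 [-0.66  1.22]
[-0.478   0.5461  0.079 ] spin -0.0003
```

Call:
drive_tool(
  rows=[
    [[-0.1,0.11,0,0,255],[-0.2,0.22,0.02,0,255],[-0.3,0.33,0.04,0,255],[-0.4,0.45,0.06,0,255],[-0.46,0.53,0.079,0,255],[-0.478,0.546,0.079,0,255],[-0.478,0.546,0.079,0,255],[-0.478,0.546,0.079,0,255]],
  ],
)

```text
time: 33.05
position: [0.5963, -0.2558, 0.1404]
tool_rot: [-2.686, -1.627, -0.002]
ft_force: [-1.0, 0.1, -1.7]
grip_width: 0.561
```

```bash
python3 - <<'E'
from h import *
d=cam("wrist","wr13")
go([(*tray(0.001,-.052),.0305,62.3)])
E
```

```text
t 33.1 pos [ 0.5964 -0.256   0.1405] yaw 62.41 zax [ 0.001  0.002 -1.   ] grip 0.558 F [-0.3 -0.  -1.6] q1,7 [-0.25  1.72]
[-0.0077  0.0017  0.3667] spin 0.0006
```

View pics/wr13.png

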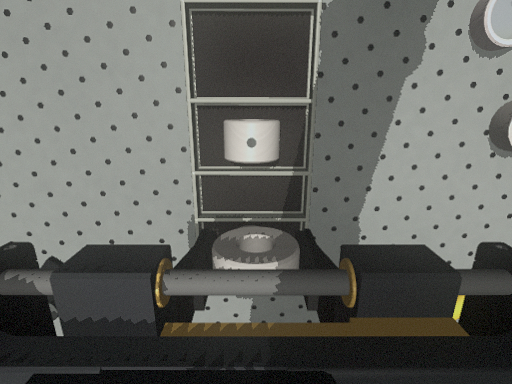

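Call:
drive_tool(
  rows=[
    [[-0.007,0.001,0.1,0,255],[-0.007,0.001,0.2,0,255],[-0.007,0.001,0.28,0,255],[-0.007,0.001,0.33,0,255],[-0.007,0.001,0.355,0,255],[-0.007,0.001,0.362,0,255],[-0.007,0.001,0.366,0,255],[-0.007,0.001,0.366,0,255],[-0.007,0.001,0.366,0,255]],
  ],
)

```text
time: 34.22
position: [0.5956, -0.2603, 0.0309]
tool_rot: [2.689, 1.624, 0.001]
ft_force: [0.2, 0.1, -3.0]
grip_width: 0.557
```

Call:
drive_tool(
  rows=[
    [[0,0,0.002,0,255],[0,0,0.004,0,255],[0,0,0.006,0,255],[0,0,0.006,0,255],[0,0,0.006,0,255]],
  ],
)

```text
time: 34.85
position: [0.5953, -0.2601, 0.0286]
tool_rot: [-2.689, -1.625, -0.0]
ft_force: [0.1, -0.1, -1.4]
grip_width: 0.558
```

Call:
drive_tool(
  rows=[
    [[0,0,0.002,0,255],[0,0,0.003,0,255],[0,0,0.003,0,255],[0,0,0.003,0,255]],
  ],
)

```text
time: 35.35
position: [0.5954, -0.2601, 0.0281]
tool_rot: [2.689, 1.624, 0.001]
ft_force: [0.1, 0.7, 0.9]
grip_width: 0.558
```

Contact (−2.3 → +0.9 N). Release.

Call:
drive_tool(
  rows=[
    [[0,0,0,0,105],[0,0,0,0,95],[0,0,0,0,80],[0,0,0,0,70],[0,0,0,0,70],[0,0,0,0,70],[0,0,-0.04,0,70],[0,0,-0.1,0,70],[0,0,-0.2,0,70],[0,0,-0.3,0,70],[0,0,-0.42,0,70],[0,0,-0.54,0,60],[0,0,-0.58,0,0],[0,0,-0.58,0,0],[0,0,-0.58,0,0]],
  ],
)

```text
time: 37.22
position: [0.5947, -0.2596, 0.2004]
tool_rot: [-2.687, -1.624, 0.002]
ft_force: [-0.2, -0.2, -0.6]
grip_width: 0.971
```

```bash
python3 - <<'E'
from h import *
d=cam("wrist","wr14")
s=cam("scene");crop(s["img"],110,100,250,190,5,"s14")
go([(.441,.0025,.15,90)])
E
```

```text
t 37.33 pos [ 0.5946 -0.2597  0.2002] yaw 62.28 zax [-0.002  0.001 -1.   ] grip 0.985 F [-0.2 -0.4  0.3] q1,7 [-0.26  1.7 ]
[ 0.5354 -0.8594  0.1693] spin -0.154
```

View pics/wr14.png

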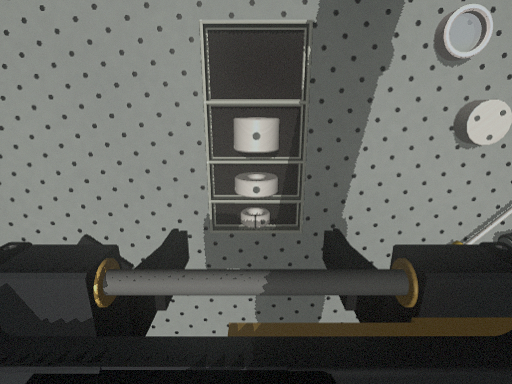

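View pics/s14.png

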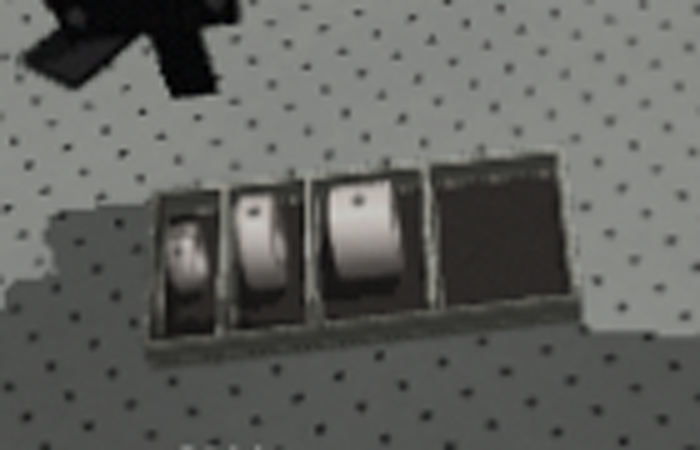

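Call:
drive_tool(
  rows=[
    [[0.07,-0.11,0,-0.03,0],[0.14,-0.22,0,-0.06,0],[0.21,-0.34,0,-0.09,0],[0.28,-0.45,0.04,-0.12,0],[0.35,-0.56,0.08,-0.15,0],[0.42,-0.67,0.12,-0.154,0],[0.49,-0.78,0.15,-0.154,0],[0.535,-0.86,0.169,-0.154,0],[0.535,-0.86,0.169,-0.154,0],[0.535,-0.86,0.169,-0.154,0],[0.535,-0.86,0.169,-0.154,0]],
  ],
)

```text
time: 38.7
position: [0.4421, 0.0009, 0.1512]
tool_rot: [2.223, 2.219, -0.0]
ft_force: [-0.1, 0.3, 0.2]
grip_width: 1.001
```

```bash
python3 - <<'E'
from h import *
d=cam("wrist","wr15");t=cam("top");crop(t["img"],200,100,360,260,4,"t15")
P=[[.441,.0025,.024],[.556,.008,.02]];print(px(d,P).round(0))
go([(.441,.0025,.1,90),(.441,.0025,.0175,90)])
E
```

```text
[[257. 192.]
 [261. 288.]]
t 38.8 pos [0.442  0.0011 0.1512] yaw 89.9 zax [ 0. -0. -1.] grip 1.002 F [-0.1 -0.2  0.2] q1,7 [-0.71  1.45]
[ 0.0046 -0.0035  0.1705] spin -0.0005
[ 0.0047 -0.0035  0.4455] spin -0.0005
```

View pics/wr15.png

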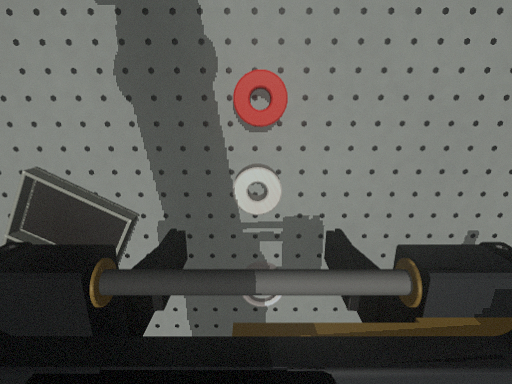

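Call:
drive_tool(
  rows=[
    [[0.004,-0.006,0.1,0,0],[0.004,-0.006,0.2,0,0],[0.004,-0.006,0.3,0,0],[0.004,-0.006,0.38,0,0],[0.004,-0.006,0.42,0,0],[0.004,-0.006,0.437,0,0],[0.004,-0.006,0.442,0,0],[0.004,-0.006,0.442,0,0],[0.004,-0.006,0.442,0,0]],
  ],
)

```text
time: 39.92
position: [0.4403, 0.0033, 0.019]
tool_rot: [2.221, 2.221, 0.002]
ft_force: [0.3, 0.6, -0.3]
grip_width: 1.004
```

```bash
python3 - <<'E'
from h import *
d=cam("wrist","wr16")
s=cam("scene");crop(s["img"],180,120,330,220,5,"s16")
go([(.440,.0025,.0175,90)])
E
```

```text
t 40.02 pos [0.4401 0.0033 0.0189] yaw 90.0 zax [ 0.001  0.    -1.   ] grip 1.002 F [0.4 0.9 0.6] q1,7 [-0.68  1.6 ]
[-0.0027 -0.0004  0.0046] spin 0.0
```

View pics/wr16.png

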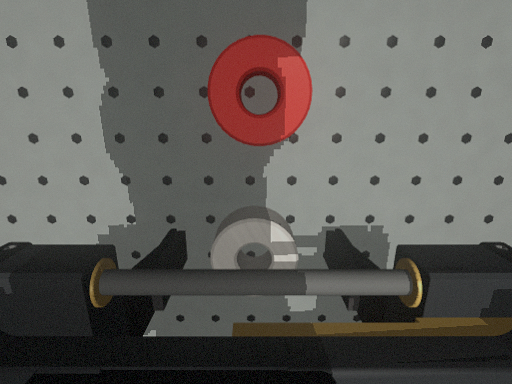

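View pics/s16.png

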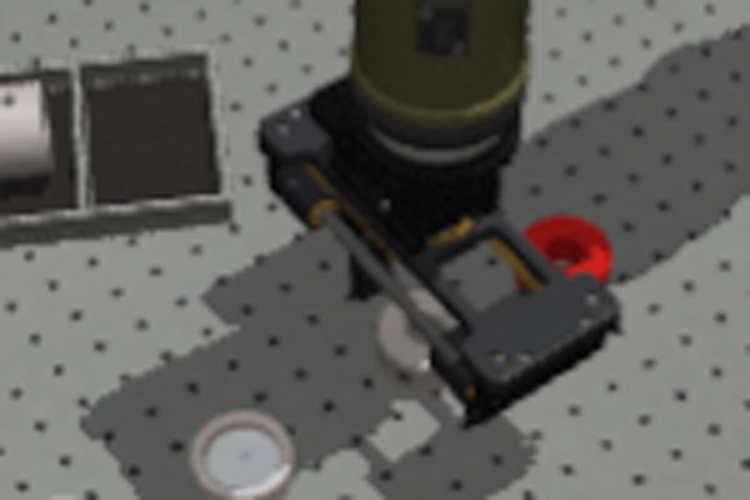

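Call:
drive_tool(
  rows=[
    [[0,0,0.003,0,60],[0,0,0.003,0,100],[0,0,0.003,0,150],[0,0,0.003,0,255],[0,0,0.003,0,255],[0,0,0.003,0,255],[0,0,-0.02,0,255],[0,0,-0.06,0,255],[0,0,-0.15,0,255],[0,0,-0.25,0,255],[0,0,-0.3,0,255],[0,0,-0.3,0,255],[0,0,-0.3,0,255]],
  ],
  grip_force=40,
)

```text
time: 41.65
position: [0.439, 0.0032, 0.1076]
tool_rot: [-2.221, -2.221, 0.002]
ft_force: [0.1, 0.5, -3.6]
grip_width: 0.563
```

```bash
python3 - <<'E'
from h import *
d=cam("wrist","wr17")
go([(*tray(0.001,.077),.11,62.3)])
E
```

```text
t 41.7 pos [0.4388 0.0031 0.1074] yaw 90.0 zax [-0.002 -0.001 -1.   ] grip 0.562 F [-0.1  0.2 -2.8] q1,7 [-0.72  1.48]
[-0.6707  0.1425 -0.0087] spin 0.1539
```

View pics/wr17.png

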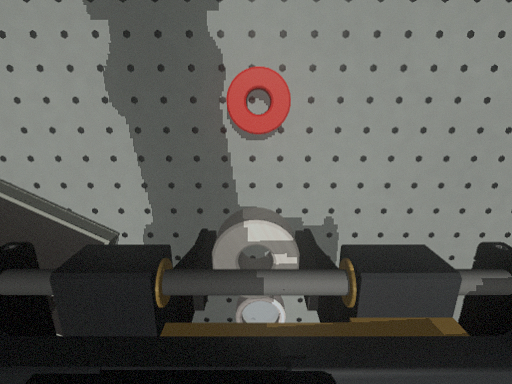

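Call:
drive_tool(
  rows=[
    [[-0.1,0.03,-0.01,0.03,255],[-0.2,0.05,-0.01,0.06,255],[-0.3,0.07,-0.01,0.09,255],[-0.4,0.09,-0.01,0.12,255],[-0.5,0.11,-0.01,0.15,255],[-0.6,0.13,-0.01,0.154,255],[-0.66,0.14,-0.01,0.154,255],[-0.67,0.143,-0.01,0.154,255],[-0.67,0.143,-0.01,0.154,255],[-0.67,0.143,-0.01,0.154,255]],
  ],
)

```text
time: 42.95
position: [0.4826, -0.1965, 0.1111]
tool_rot: [-2.687, -1.626, 0.0]
ft_force: [-0.6, -0.3, -3.2]
grip_width: 0.568
```

```bash
python3 - <<'E'
from h import *
d=cam("wrist","wr18");s=cam("scene");crop(s["img"],110,80,270,190,4,"s18")
go([(*tray(0.001,.077),.0235,62.3)])
E
```

```text
t 43.05 pos [ 0.4827 -0.1968  0.1113] yaw 62.36 zax [-0.     0.001 -1.   ] grip 0.564 F [-0.1 -0.4 -3.6] q1,7 [-0.44  1.58]
[-0.0059 -0.0012  0.2928] spin 0.0003
```

View pics/wr18.png

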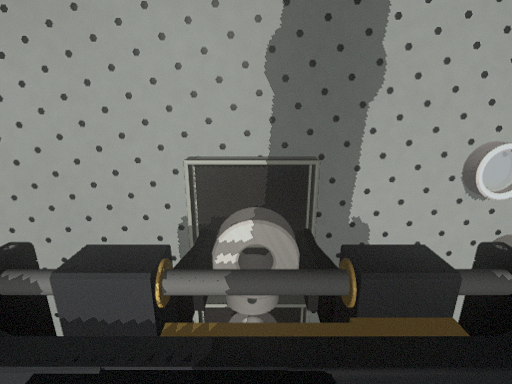

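View pics/s18.png

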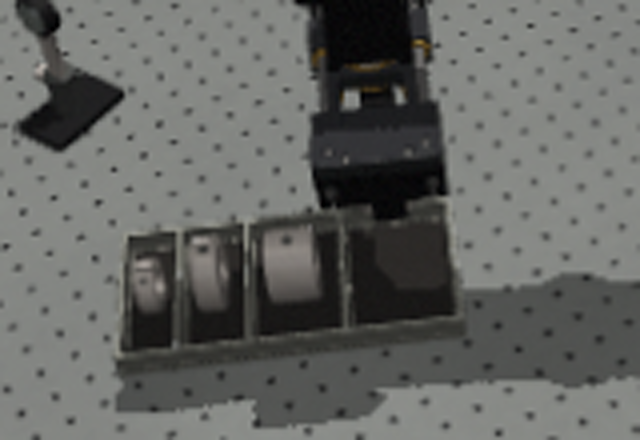

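Call:
drive_tool(
  rows=[
    [[-0.005,-0.001,0.08,0,255],[-0.005,-0.001,0.16,0,255],[-0.005,-0.001,0.22,0,255],[-0.005,-0.001,0.26,0,255],[-0.005,-0.001,0.28,0,255],[-0.005,-0.001,0.287,0,255],[-0.005,-0.001,0.29,0,255],[-0.005,-0.001,0.29,0,255],[-0.005,-0.001,0.29,0,255]],
  ],
)

```text
time: 44.18
position: [0.482, -0.1991, 0.0248]
tool_rot: [2.689, 1.624, 0.001]
ft_force: [1.0, 0.2, -3.4]
grip_width: 0.561
```

Call:
drive_tool(
  rows=[
    [[0,0,0.002,0,255],[0,0,0.004,0,255],[0,0,0.004,0,255],[0,0,0.004,0,255]],
  ],
)

```text
time: 44.68
position: [0.4817, -0.199, 0.0232]
tool_rot: [-2.689, -1.624, -0.0]
ft_force: [0.6, -0.7, -2.7]
grip_width: 0.554
```

Call:
drive_tool(
  rows=[
    [[0,0,0.002,0,255],[0,0,0.004,0,255],[0,0,0.004,0,255],[0,0,0.004,0,255]],
  ],
)

```text
time: 45.18
position: [0.4817, -0.199, 0.022]
tool_rot: [-2.689, -1.625, -0.0]
ft_force: [-0.2, -0.3, -3.2]
grip_width: 0.56
```

Call:
drive_tool(
  rows=[
    [[0,0,0.002,0,255],[0,0,0.003,0,255],[0,0,0.003,0,255],[0,0,0.003,0,255]],
  ],
)

```text
time: 45.68
position: [0.4818, -0.199, 0.0216]
tool_rot: [-2.689, -1.624, -0.001]
ft_force: [-2.6, 1.1, 5.5]
grip_width: 0.561
```

Contact. Release and rise.

Call:
drive_tool(
  rows=[
    [[0,0,0,0,105],[0,0,0,0,95],[0,0,0,0,80],[0,0,0,0,70],[0,0,0,0,70],[0,0,0,0,70],[0,0,-0.03,0,70],[0,0,-0.08,0,70],[0,0,-0.18,0,70],[0,0,-0.3,0,70],[0,0,-0.42,0,70],[0,0,-0.54,0,70],[0,0,-0.7,0,70],[0,0,-0.7,0,70],[0,0,-0.7,0,70]],
  ],
)

```text
time: 47.55
position: [0.4815, -0.199, 0.2314]
tool_rot: [-2.689, -1.624, -0.002]
ft_force: [-1.1, -0.6, -0.0]
grip_width: 0.724
```

```bash
python3 - <<'E'
from h import *
d=cam("wrist","wr19");s=cam("scene");crop(s["img"],110,100,300,240,4,"s19");t=cam("top")
im=cv2.resize(t["img"][100:280,230:400],None,fx=3.3,fy=3.3,interpolation=cv2.INTER_CUBIC);cv2.imwrite("pics/t19.png",im)
for n,xy,z in(("collar",(0,-.096),.022),("slim",(0,-.052),.029),("thick",(0,.005),.029),("loose",(0,.077),.028)):print(n,px(d,[[*tray(*xy),z]]).round(0),px(s,[[*tray(*xy),z]]).round(0))
go([])
E
```

```text
collar [[255. 291.]] [[147. 152.]]
slim [[255. 267.]] [[162. 148.]]
thick [[255. 229.]] [[183. 146.]]
loose [[255. 176.]] [[209. 143.]]
t 47.7 pos [ 0.4809 -0.1988  0.2301] yaw 62.27 zax [-0.002  0.    -1.   ] grip 0.726 F [-0.5  0.8 -0. ] q1,7 [-0.51  1.47]
```

View pics/wr19.png

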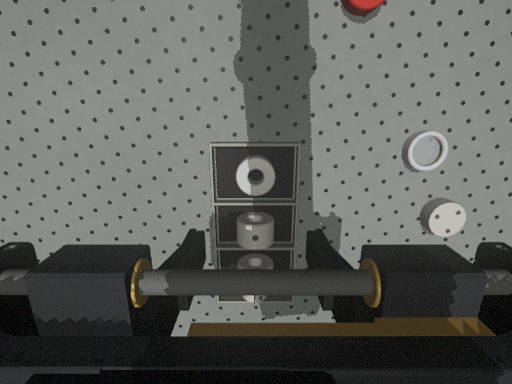

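View pics/s19.png

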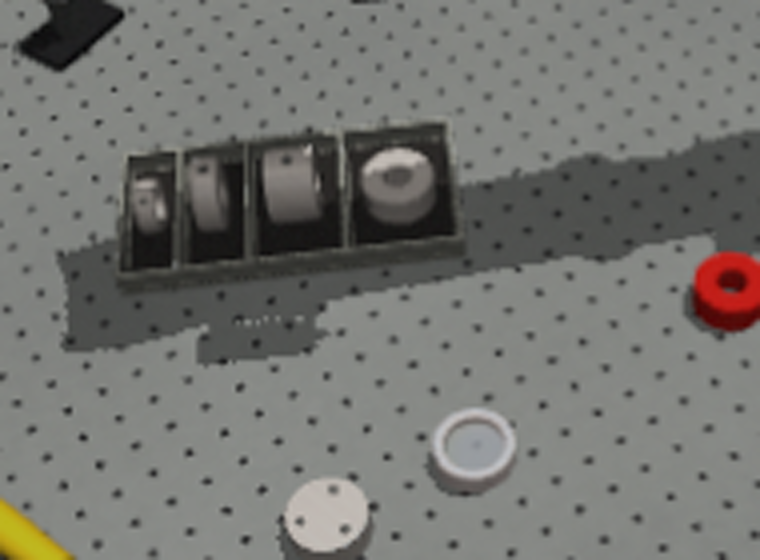

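View pics/t19.png

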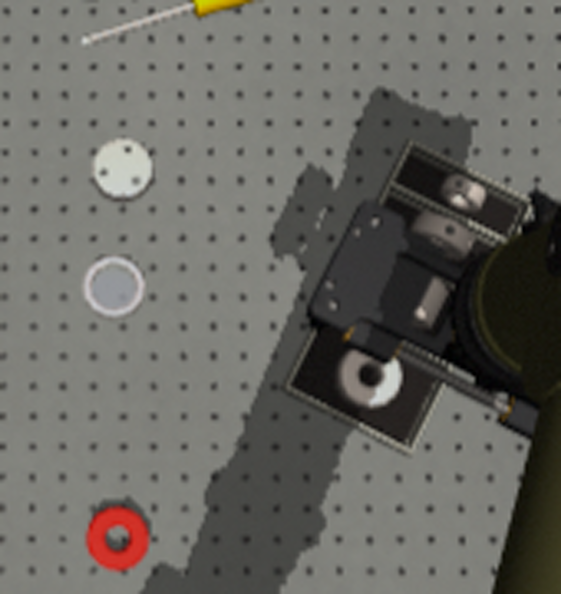

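```bash
python3 -c "
from bench import ctrl
print(ctrl.close_job())"
```

```text
the job is handed in; nothing more can be done
None
```

I packed all four parts into the tray and handed the job in at about 48 s of the 131 s allowed. The collar stands in the narrowest bay, the slim weight in the next and the thick weight in the third. The loose holed weight lies flat in the widest bay.

- **Set-down:** I lowered each part until the force reading showed it touching the bay floor, then opened the jaws. Nothing was dropped.
- **Bay positions:** In the final scene image, all four parts are within about 2 pixels of where their bay centres should appear. The wrist view shows the loose weight centred in its bay, but the gripper partly hides the others there.
- **Look-alikes:** The lens ring and solid puck sit at the same pixels as at the start. I did not touch the red ring or the turquoise weight.
- **Robot:** It finished clear above the tray, touching nothing.

No check failed. The one disagreement was in locating the tray and stand, where the top and scene cameras differed by 1 to 4 mm. Wrist-camera views agreed with the combined estimate to about 1 to 2 mm. `close_job()` gave no verdict, so I don't know the official result.

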